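# Find the tin that rattles and hold it out

### The job

First take the roll of tape off the middle tin and lay it flat on the bare desk outside the tray. Then, from left to right, lift each of the three sealed tins in turn clear of the tray and shake it; stand the tins that do not rattle back upright on their pads, and when all three have been shaken hold the one that rattles out beyond the far rim of the tray, upright, still and at least 20 cm above the desk. Finish while still holding it there, with both quiet tins standing on their pads and the vial, dish and mouse left alone.

Things in the scene. Friction and masses are not known exactly. Their poses are not given: they have to be found in the camera images.
- tray: Steel tray fixed to the desk, 213 (x) x 293 (y) mm, walls 23 mm high and 4 mm thick, floor 2 mm thick. Origin under its centre on the desk; its x axis points away from the robot, its y to the robot's left along the row of tins. The far rim lies at x = +107 mm in this frame.
- tin_1_center (a point): Centre (26 mm above the underside) of one of three outwardly identical sealed tins, blue with a bare metal lid: 52 (x, short side) x 76 (y, long side) x 52 (z, up) mm, rigid, 0.43 to 0.49 kg, standing upright on a rubber pad in the tray, in a row. Grip it from above across its 52 mm width (x).
- tin_2_center (a point): Centre (26 mm above the underside) of one of three outwardly identical sealed tins, blue with a bare metal lid: 52 (x, short side) x 76 (y, long side) x 52 (z, up) mm, rigid, 0.43 to 0.49 kg, standing upright on a rubber pad in the tray, in a row. Grip it from above across its 52 mm width (x).
- tin_3_center (a point): Centre (26 mm above the underside) of one of three outwardly identical sealed tins, blue with a bare metal lid: 52 (x, short side) x 76 (y, long side) x 52 (z, up) mm, rigid, 0.43 to 0.49 kg, standing upright on a rubber pad in the tray, in a row. Grip it from above across its 52 mm width (x).
- tin_1: That tin; origin at the centre of its underside. In one tin (which one changes) a 34 mm, 0.3 kg ball is loose (loose_ball in the rules; hidden, pose not given): it runs 32 mm along the tin's y, 8 mm along x and z. Rocked end to end by 0.5 rad it rolls to the low end, shifting the moment on the gripper by about 0.08 Nm in all, and it knocks when shaken. In the other two it is packed tight.
- tin_2: That tin; origin at the centre of its underside. In one tin (which one changes) a 34 mm, 0.3 kg ball is loose (loose_ball in the rules; hidden, pose not given): it runs 32 mm along the tin's y, 8 mm along x and z. Rocked end to end by 0.5 rad it rolls to the low end, shifting the moment on the gripper by about 0.08 Nm in all, and it knocks when shaken. In the other two it is packed tight.
- tin_3: That tin; origin at the centre of its underside. In one tin (which one changes) a 34 mm, 0.3 kg ball is loose (loose_ball in the rules; hidden, pose not given): it runs 32 mm along the tin's y, 8 mm along x and z. Rocked end to end by 0.5 rad it rolls to the low end, shifting the moment on the gripper by about 0.08 Nm in all, and it knocks when shaken. In the other two it is packed tight.
- place_left (a point): The left place in the tray (left is the robot's left, +y): where the centre of a tin standing on the left rubber pad (62 x 86 mm) belongs, 28 mm above the desk. Places are 93 mm apart along the tray's y. Axes as the tray's.
- place_middle (a point): The middle place in the tray (left is the robot's left, +y): where the centre of a tin standing on the middle rubber pad (62 x 86 mm) belongs, 28 mm above the desk. Places are 93 mm apart along the tray's y. Axes as the tray's.
- place_right (a point): The right place in the tray (left is the robot's left, +y): where the centre of a tin standing on the right rubber pad (62 x 86 mm) belongs, 28 mm above the desk. Places are 93 mm apart along the tray's y. Axes as the tray's.
- tape_center (a point): Roll of tape, 52 mm across and 19 mm high, 0.05 kg, lying flat on the lid of the middle tin (lid top 54 mm above the desk). The point is its centre, half-way up.
- tape_roll: The same roll, origin at the centre of its underside.
- vial_mid (a point): Bystander: upright glass vial with a black cap, 23 mm across, 58 mm high, on the desk; point half-way up.
- petri_mid (a point): Bystander: clear petri dish, 58 mm across, 14 mm high, on the desk; point at its middle.
- mouse_mid (a point): Bystander: black computer mouse, 122 x 60 x 37 mm, on the desk to the right; point at its middle.
Mind the look-alikes: they are no part of the job. Leave any red or yellow look-alike of the tin_2 alone.

How it is judged:
By the outcome, as a careful person would: the job done as asked, in the order asked, and still so for the second after the job is handed in, while the arm keeps its last pose, push and grip.
It also fails if it takes over 72 s, if anything falls off the work surface, if the arm or the gripper's body presses on something with over 40 N, if the wrist force passes 120 N, or if a joint passes its speed limit or range.

### The arm

A 6-joint arm with a two-finger parallel gripper is mounted at the origin on a cart in front of the work surface, level with it; the furniture and walls round the work are solid. World frame = base frame: x ahead of the robot, y to its left, z up, the work surface at z = 0. Lengths are in mm, angles in rad, forces in N, time in s.
With the tool pointing down it reaches from about 275 to 1000 mm from the base axis. Payload 8.4 kg.
Tool frame: the origin (TCP) lies on the centre line of the jaws, within the pads' length; the fingertips stand r.tip_reach ahead of it and the grasp point (between the pads) lies 11 mm behind it (r.tip_reach is the distance from the TCP to the fingertips, in mm); z points along the fingers, y is the line along which they close (so a half turn about z gives the same grasp; the last joint's range is limited). The gripper opens to 85 mm and grips with 20 to 120 N. Pads are 22 mm wide; open, the fingers measure 114 mm over their backs; the gripper's body (76 mm by 85 mm) begins 54 mm behind the grasp point. The pads swing forward as they close: fully open they stand 13 mm farther back than shut.
Start: joints at [1.112, 0.353, 1.633, -0, 1.155, -0.002], TCP at [275.673, 560.921, 239.281] pointing down, gripper open.
Joint ranges: [-2.63, 2.63], [-0.92, 2.1], [0.06, 2.66], [-1.3, 4.44], [0, 2.69], [-3.02, 3.02]. Speed limits (rad/s): [2.22, 2.22, 2.79, 3.14, 3.14, 3.14].

### API

Orientations are given as [roll, pitch, yaw] about the fixed x, y, z axes, in that order (R = Rz(yaw) Ry(pitch) Rx(roll)).
In Python, from rig import r gives the robot as it stands.
- The arm moves only by the tool carry_out, never from a script. Its argument "targets" is a list of rows, each an object with "dp": the shift along the tool's x, y, z in mm, a list of three; "yaw": the turn about the tool's z in degrees. A call has 1 to 12 rows; each row is the pose to reach, as a shift and turn from the pose commanded when the call began, along the tool's axes at that moment; what a row does not reach only later rows make up. A row lasts 1/8 s, in which the tool goes at most 62.5 mm and 10.7 degrees, less where a joint would pass 70% of its speed; a pose out of reach is approached as far as the arm can. A call with a gripper value outside its range is refused whole. "fingers" is the opening, from -1 (shut) to 1 (fully open), so that 0 is half open, set as the call begins (left out, the last holds). The fingers move at their own pace and stop on an object; "grip_force" is the grip in N (left out, the last holds). Time passes only in rows, so rows that repeat a pose let the fingers close. It gives the time, the measured TCP pose, the force, the opening and the grip force at its end, in the units of the state.
- r.sense(): the state, without advancing time (a new reading comes with each control period).
- r.grab_frame(name): name is "scene" or "top" or "wrist"; returns the picture (420x560x3 uint8, red, green, blue); there is no depth.
- r.get_calibration(name): a dict with "fx", "fy", "cx", "cy" (pixels), "dist_coeffs" ([k1, k2, p1, p2, k3] as OpenCV has them; the pictures are not rectified), "rvec" (rotation vector, rad) and "tvec" (3), from world to camera coordinates, as OpenCV has them. Camera axes: x right, y down, z forward; pixel columns grow to the right and rows downward; lengths in mm; the calibration is good to about 2 mm. A picture is of the moment at which its call begins: read the wrist's pose just before it. get_calibration takes no time and is no camera call; for the wrist camera it gives the pose at the moment of the call.
- r.sign_off(): hands the job in; it is judged then, once.
The state is a dict: "clock": time; "qpos": joint angles; "qvel": joint speeds; "joint_efforts": joint torques, N m; "eef_pos": TCP position; "tcp_rot": TCP orientation; "contact_force": force on the tool from outside, world axes, zero at the start; "wrist_torque": the same for the moment, N m; "opening": opening from 0.0 (shut) to 1.0 (fully open); "grasp_force": force on a finger pad.
Only numpy, scipy, OpenCV 4.12 (cv2) and the standard library are available. Lean on these libraries where they do the work, as an engineer would, in place of code of your own. Each camera call takes 0.05 s, during which the arm holds its last target. There are 200 camera calls.

## Working session

There is one attempt and no reset: what is moved stays moved. The work goes in short steps, Python scripts to look and compute and a tool call to move; the robot and the scene stay as the last step left them, time stands still between calls to the robot, and variables do not carry over. Pictures are saved under pics/ and viewed, at most 10 in all, crops included, and the job is handed in when it is done.

Besides the shell and the picture viewer there is one more tool, called after "Emit:" as a command line: name --argument value ..., lists and objects as JSON in quotes. carry_out: Moves the arm, as the interface text tells. Its arguments: {"type":"object","properties":{"targets":{"type":"array","items":{"type":"object","properties":{"dp":{"type":"array","items":{"type":"number"}},"yaw":{"type":"number"}}}},"fingers":{"type":"number"},"grip_force":{"type":"number"}},"required":["targets"]}

```bash
ls; mkdir -p pics
python3 - <<'E'
from rig import r
import cv2
print(r.sense(), r.tip_reach)
for n in ("top","scene"):
    im=r.grab_frame(n); cv2.imwrite(f"pics/{n}0.png",im[:,:,::-1]); print(n,r.get_calibration(n))
E
```

```text
pics
{'clock': 0.0, 'qpos': array([ 1.11159088e+00,  3.53669290e-01,  1.63414335e+00,  2.68191189e-06,
        1.15519397e+00, -2.39926626e-03]), 'qvel': array([-1.76413650e-03, -6.85969185e-06, -2.04308609e-04, -2.40757110e-03,
        9.69741537e-04, -5.35786698e-05]), 'joint_efforts': array([-1.46609342e-03, -6.05259275e+01, -3.42057717e+01,  4.74326430e-05,
        9.43038496e-03, -4.84971338e-06]), 'eef_pos': array([275.46819671, 560.49570766, 238.54452621]), 'tcp_rot': array([-3.14017871e+00, -5.84451088e-06,  2.68478539e+00]), 'contact_force': array([ 0.07369547, -0.88028518,  0.30314946]), 'wrist_torque': array([ 0.04932595, -0.02462651, -0.04355331]), 'grasp_force': 0.0, 'opening': 0.9988823679840984} 8.0
top {'fx': 528.1656335648751, 'fy': 528.1656335648751, 'cx': 275.873839665338, 'cy': 212.31251725070672, 'dist_coeffs': array([-0.1859429,  0.       ,  0.       ,  0.       ,  0.       ]), 'rvec': array([ 2.16254421, -2.09902614,  0.24326555]), 'tvec': array([ 129.62370151,  604.63530012, 1137.44078585])}
scene {'fx': 428.5712102185671, 'fy': 428.5712102185671, 'cx': 282.41928140293277, 'cy': 207.50852365531964, 'dist_coeffs': array([0.02271278, 0.        , 0.        , 0.        , 0.        ]), 'rvec': array([ 2.09485965, -0.77028364,  0.37198087]), 'tvec': array([-344.36424618,  376.61414967,  497.86886085])}
```

View pics/top0.png

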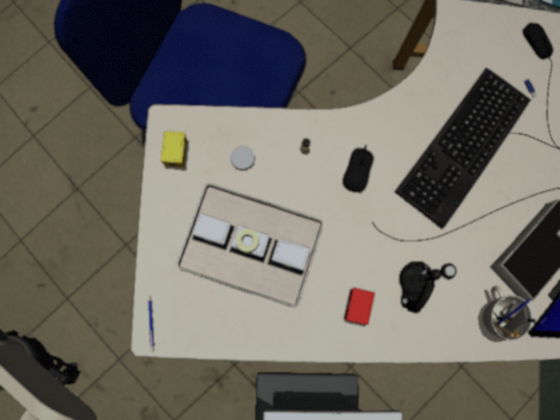

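View pics/scene0.png

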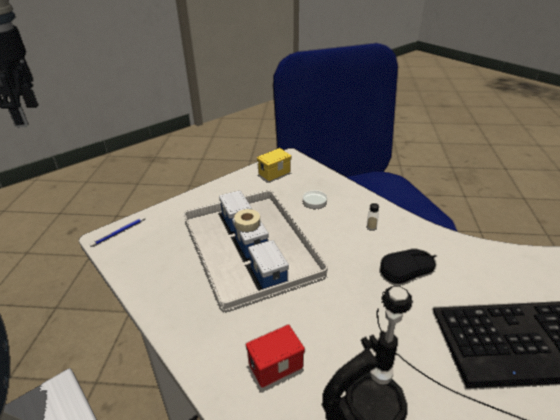

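The top view shows the tray corners near (209,186), (321,221), (297,303) and (181,267). The lids are at (212,231), (250,241) and (291,254), with the tape at (247,240). The dish is at (242,157), the vial at (305,146) and the mouse at (358,170). The scene view agrees, with yellow and red look-alike boxes off the tray.

```bash
cat > h.py <<'E'
import numpy as np, cv2
from rig import r
def cast(c,uv,z):
    uv=np.array(uv,float).reshape(-1,1,2)
    K=np.array([[c['fx'],0,c['cx']],[0,c['fy'],c['cy']],[0,0,1]])
    p=cv2.undistortPoints(uv,K,c['dist_coeffs']).reshape(-1,2)
    R=cv2.Rodrigues(c['rvec'])[0]; o=-R.T@c['tvec']
    d=np.c_[p,np.ones(len(p))]@R
    return o+d*((z-o[2])/d[:,2])[:,None]
E
python3 - <<'E'
from h import *
np.set_printoptions(precision=1,suppress=True)
c=r.get_calibration("top"); im=cv2.imread("pics/top0.png"); hsv=cv2.cvtColor(im,cv2.COLOR_BGR2HSV)
print("tray rim",cast(c,[(209,186),(321,221),(297,303),(181,267)],23))
for n,uv,z in [("dish",(242,157),7),("vial",(305,146),58),("mouse",(358,170),20),("tape",(247,240),73),("red",(360,306),50),("yel",(173,148),50),("corner",(135,354),0),("farleft",(150,106),0)]: print(n,cast(c,[uv],z))
for (u,v) in [(212,231),(291,254),(230,270),(265,215),(239,250),(265,246),(247,231)]: print(u,v,hsv[v,u],im[v,u])
sub=im[180:310,170:330]; cv2.imwrite("pics/crop0.png",cv2.resize(sub,None,fx=4.9,fy=4.6,interpolation=cv2.INTER_CUBIC))
# lids: bluish-white
b=im.astype(int); m=((b[...,0]-b[...,2]>-3)&(b.min(2)>130)).astype(np.uint8); m[:180]=0;m[310:]=0;m[:,:170]=0;m[:,330:]=0
n,l,s,ct=cv2.connectedComponentsWithStats(m)
for i in range(1,n):
    if s[i,4]>60:
        pts=np.argwhere(l==i)[:,::-1]; w=cast(c,pts,54)[:,:2].astype(np.float32); print(s[i],cv2.minAreaRect(w))
y=cv2.inRange(hsv,(22,50,100),(40,255,255)); y[:180]=0;y[310:]=0;y[:,:170]=0;y[:,330:]=0
pts=cv2.findNonZero(y)
if pts is not None: print("tape",cv2.minAreaRect(cast(c,pts,73)[:,:2].astype(np.float32)))
E
```

```text
tray rim [[665.3 305.5  23. ]
 [590.3  40.9  23. ]
 [399.4  93.1  23. ]
 [472.8 360.2  23. ]]
dish [[743.9 231.5   7. ]]
vial [[760.3  83.8  58. ]]
mouse [[718.1 -47.8  20. ]]
tape [[533.  210.1  73. ]]
red [[394.9 -46.2  50. ]]
yel [[747.6 392.4  50. ]]
corner [[269.9 460.5   0. ]]
farleft [[872.7 468.    0. ]]
212 231 [108  13 194] [194 188 184]
291 254 [105  13 192] [192 187 182]
230 270 [ 19  27 177] [158 170 177]
265 215 [ 18  30 172] [152 164 172]
239 250 [34 36 56] [48 56 55]
265 246 [102   8 152] [152 150 147]
247 231 [ 33  50 187] [150 187 183]
[193 214  37  29 724] ((559.8092041015625, 293.0539855957031), (74.84659576416016, 50.39750289916992), 74.19432830810547)
[253 232  16  24 204] ((528.3670654296875, 182.1001739501953), (27.774555206298828, 49.391021728515625), 73.43440246582031)
[243 236   9   9  64] ((535.7363891601562, 210.60935974121094), (18.148473739624023, 17.957504272460938), 1.9964547157287598)
[273 239  37  31 733] ((507.3794250488281, 111.43984985351562), (74.35459899902344, 49.98068618774414), 73.14405822753906)
tape ((533.4357299804688, 208.64797973632812), (45.72560119628906, 38.86034393310547), 21.97878074645996)
```

View pics/crop0.png

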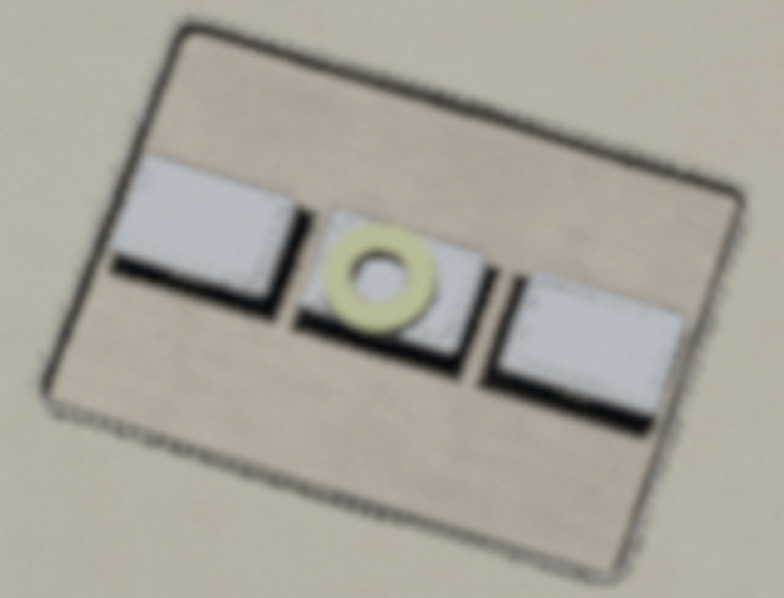

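```bash
cat >> h.py <<'E'
from scipy.spatial.transform import Rotation as Ro
def go(xyz,yaw=None):
    s=r.sense(); R=Ro.from_euler('xyz',s['tcp_rot']); d=R.inv().apply(np.array(xyz)-s['eef_pos'])
    y=np.degrees(s['tcp_rot'][2]); print("t",round(s['clock'],2),"pos",s['eef_pos'].round(1),"yaw",round(y,1),"dp",d.round(1),"turn",None if yaw is None else round(y-yaw,1))
E
python3 -c "
from h import *
go((533,210,125),73.9)"
```

```text
t 0.1 pos [275.5 560.6 238.6] yaw 153.8 dp [-385.7 -200.9  113.9] turn 79.9
```

Emit:
carry_out --targets '[{"dp": [-20, -10, 6], "yaw": 5}, {"dp": [-58, -30, 17], "yaw": 13}, {"dp": [-98, -51, 29], "yaw": 22}, {"dp": [-138, -72, 41], "yaw": 30}, {"dp": [-178, -93, 53], "yaw": 38}, {"dp": [-218, -114, 65], "yaw": 46}, {"dp": [-258, -135, 77], "yaw": 55}, {"dp": [-298, -156, 88], "yaw": 63}, {"dp": [-338, -177, 100], "yaw": 71}, {"dp": [-370, -193, 110], "yaw": 77}, {"dp": [-386, -201, 114], "yaw": 80}, {"dp": [-386, -201, 114], "yaw": 80}]' --fingers 1 --grip_force 30

```text
clock: 1.6
eef_pos: [533.5, 209.8, 125.0]
tcp_rot: [-3.141, 0.0, 1.288]
contact_force: [0.0, -1.0, -1.1]
opening: 1.001
grasp_force: 0.0
```

Run:
```python
from h import *
go((533,210,64),73.9)
c=r.get_calibration("wrist"); im=r.grab_frame("wrist")
cv2.imwrite("pics/w1.png",im[:,:,::-1])
hsv=cv2.cvtColor(im,cv2.COLOR_RGB2HSV)
y=cv2.inRange(hsv,(24,45,80),(40,255,255)); cs=cv2.findContours(y,0,2)[0]
for q in sorted(cs,key=cv2.contourArea)[-2:]: print(cv2.contourArea(q), cv2.minEnclosingCircle(cast(c,q,73)[:,:2].astype(np.float32)))
```

```text
t 1.6 pos [533.5 209.8 125. ] yaw 73.8 dp [ 0.  -0.5 61. ] turn -0.1
0.0 ((551.6281127929688, 226.81649780273438), 9.999999747378752e-05)
388.5 ((543.3199462890625, 221.4716339111328), 18.49302101135254)
```

View pics/w1.png

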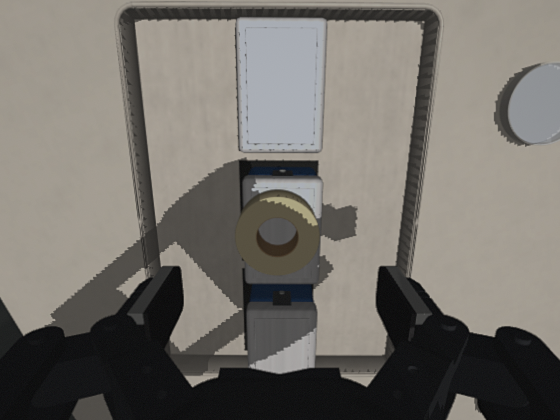

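The wrist view is lined up with the row. The tape ring's outer edge spans about x 237–321 and y 190–275, and the left lid spans x 238–325 and y 17–152. The fingers are symmetric about the tape. I'll check this in world coordinates.

Run:
```python
from h import *
np.set_printoptions(precision=1,suppress=True)
c=r.get_calibration("wrist")
t=cast(c,[(279,190),(237,230),(321,230),(279,275)],73); print(t, t[[0,3]].mean(0),t[[1,2]].mean(0))
l=cast(c,[(239,18),(325,18),(323,152),(238,152)],54);print(l,l.mean(0))
```

```text
[[541.1 236.7  73. ]
 [509.9 220.   73. ]
 [558.5 205.9  73. ]
 [525.7 183.8  73. ]] [533.4 210.3  73. ] [534.2 212.9  73. ]
[[545.9 332.9  54. ]
 [591.8 319.6  54. ]
 [572.6 247.8  54. ]
 [522.2 262.5  54. ]] [558.1 290.7  54. ]
```

Emit:
carry_out --targets '[{"dp": [0, 0, 15]}, {"dp": [0, 0, 40]}, {"dp": [0, 0, 58]}, {"dp": [0, 0, 60]}, {"dp": [0, 0, 60]}]'

```text
schema error: expected keys dp, yaw
```

Emit:
carry_out --targets '[{"dp": [0, 0, 0]}, {"dp": [0, 0, 0]}, {"dp": [0, 0, 0]}, {"dp": [0, 0, 0]}, {"dp": [0, 0, 0]}, {"dp": [0, 0, 0]}]' --fingers -1 --grip_force 25

```text
schema error: expected keys dp, yaw
```

Yaw is required in every row.

Emit:
carry_out --targets '[{"dp": [0, 0, 15], "yaw": 0}, {"dp": [0, 0, 40], "yaw": 0}, {"dp": [0, 0, 58], "yaw": 0}, {"dp": [0, 0, 60], "yaw": 0}, {"dp": [0, 0, 60], "yaw": 0}]'

```text
clock: 2.28
eef_pos: [533.4, 210.6, 65.3]
tcp_rot: [-3.142, 0.0, 1.289]
contact_force: [-0.2, 0.7, 0.3]
opening: 1.002
grasp_force: 0.0
```

Emit:
carry_out --targets '[{"dp": [0, 0, 0], "yaw": 0}, {"dp": [0, 0, 0], "yaw": 0}, {"dp": [0, 0, 0], "yaw": 0}, {"dp": [0, 0, 0], "yaw": 0}, {"dp": [0, 0, 0], "yaw": 0}, {"dp": [0, 0, 0], "yaw": 0}]' --fingers -1 --grip_force 25

```text
clock: 3.02
eef_pos: [533.9, 210.4, 66.2]
tcp_rot: [3.141, -0.001, 1.288]
contact_force: [-0.7, -0.6, 5.8]
opening: 0.585
grasp_force: 25.3
```

Emit:
carry_out --targets '[{"dp": [0, 0, -15], "yaw": 0}, {"dp": [0, 0, -40], "yaw": 0}, {"dp": [-3, -20, -50], "yaw": 0}, {"dp": [-6, -60, -50], "yaw": 0}, {"dp": [-10, -105, -50], "yaw": 0}, {"dp": [-12, -150, -45], "yaw": 0}, {"dp": [-13, -185, -30], "yaw": 0}, {"dp": [-13, -195, 0], "yaw": 0}, {"dp": [-13, -195, 30], "yaw": 0}, {"dp": [-13, -195, 44], "yaw": 0}, {"dp": [-13, -195, 50], "yaw": 0}, {"dp": [-13, -195, 50], "yaw": 0}]'

```text
clock: 4.53
eef_pos: [342.6, 252.1, 15.5]
tcp_rot: [-3.142, -0.0, 1.288]
contact_force: [-0.2, -0.3, 0.1]
opening: 0.585
grasp_force: 26.4
```

Run:
```python
from h import *
go((346,250,13),73.9)
cv2.imwrite("pics/s2.png",r.grab_frame("scene")[150:,:400,::-1])
```

```text
t 4.53 pos [342.6 252.1  15.5] yaw 73.8 dp [-1.   3.8  2.5] turn -0.1
```

View pics/s2.png

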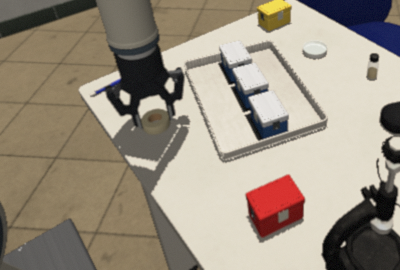

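The picture shows the tape held flat just above the bare desk in front of the tray, near crop (155,120). Next I lower it, release and retreat.

Emit:
carry_out --targets '[{"dp": [0, 0, 2], "yaw": 0}, {"dp": [0, 0, 3], "yaw": 0}, {"dp": [0, 0, 3], "yaw": 0}]'

```text
clock: 4.95
eef_pos: [342.6, 252.1, 12.4]
tcp_rot: [3.141, -0.0, 1.288]
contact_force: [0.5, 0.6, 0.6]
opening: 0.588
grasp_force: 26.4
```

Emit:
carry_out --targets '[{"dp": [0, 0, 0], "yaw": 0}, {"dp": [0, 0, 0], "yaw": 0}, {"dp": [0, 0, 0], "yaw": 0}, {"dp": [0, 0, 0], "yaw": 0}, {"dp": [0, 0, -20], "yaw": 0}, {"dp": [0, 0, -60], "yaw": 0}, {"dp": [8, 15, -95], "yaw": 0}, {"dp": [30, 60, -105], "yaw": 0}, {"dp": [60, 115, -105], "yaw": 0}, {"dp": [88, 170, -105], "yaw": 0}, {"dp": [99, 195, -102], "yaw": 0}, {"dp": [99, 196, -102], "yaw": 0}]' --fingers 1

```text
clock: 6.45
eef_pos: [559.6, 292.5, 113.6]
tcp_rot: [-3.142, 0.0, 1.288]
contact_force: [-1.4, -0.8, 1.3]
opening: 0.996
grasp_force: 0.0
```

Run:
```python
from h import *
np.set_printoptions(precision=1,suppress=True)
go((559,292,23),73.9)
im=r.grab_frame("wrist"); cv2.imwrite("pics/w3.png",im[:,:,::-1])
c=r.get_calibration("top"); im=r.grab_frame("top"); hsv=cv2.cvtColor(im,cv2.COLOR_RGB2HSV)
cv2.imwrite("pics/t3.png",im[:,:,::-1])
y=cv2.inRange(hsv,(24,50,80),(40,255,255)); y[:,:200]*=1
cs=cv2.findContours(y,0,2)[0]
for q in cs:
    if cv2.contourArea(q)>30: print(cv2.contourArea(q),cv2.minEnclosingCircle(q),cv2.minAreaRect(cast(c,q,19)[:,:2].astype(np.float32)))
```

```text
t 6.45 pos [559.6 292.5 113.6] yaw 73.8 dp [-0.7 -0.4 90.6] turn -0.1
643.0 ((172.5, 146.5), 18.506855010986328) ((761.7151489257812, 399.70770263671875), (79.50849914550781, 57.0003662109375), 0.048111692070961)
```

View pics/w3.png

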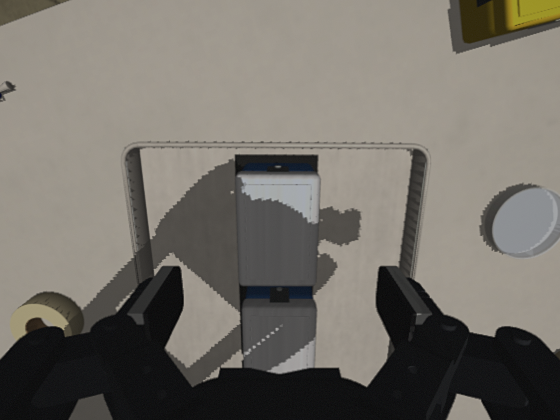

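The wrist view shows the left lid centred between the fingers (x 237–320, y 172–287). The tape lies flat on the desk at about (48,320).

Emit:
carry_out --targets '[{"dp": [0, 0, 20], "yaw": 0}, {"dp": [0, 0, 50], "yaw": 0}, {"dp": [0, 0, 76], "yaw": 0}, {"dp": [0, 0, 90], "yaw": 0}, {"dp": [0, 0, 90], "yaw": 0}]'

```text
clock: 7.18
eef_pos: [557.0, 292.2, 23.1]
tcp_rot: [-3.14, 0.002, 1.289]
contact_force: [0.2, 0.6, 0.6]
opening: 1.005
grasp_force: 0.0
```

Emit:
carry_out --targets '[{"dp": [0, 0, 0], "yaw": 0}, {"dp": [0, 0, 0], "yaw": 0}, {"dp": [0, 0, 0], "yaw": 0}, {"dp": [0, 0, 0], "yaw": 0}, {"dp": [0, 0, 0], "yaw": 0}, {"dp": [0, 0, 0], "yaw": 0}]' --fingers -1 --grip_force 80

```text
clock: 7.92
eef_pos: [559.1, 293.0, 25.6]
tcp_rot: [3.14, -0.001, 1.288]
contact_force: [0.2, -1.0, 6.7]
opening: 0.599
grasp_force: 85.3
```

```bash
cat >> h.py <<'E'
def st(save=None):
    s=r.sense(); R=Ro.from_euler('xyz',s['tcp_rot']).inv()
    print("t",round(s['clock'],2),s['eef_pos'].round(1),"F_tool",R.apply(s['contact_force']).round(2),"M_tool",R.apply(s['wrist_torque']).round(3),"op",round(s['opening'],3),"g",s['grasp_force'])
E
python3 -c "
from h import *
st()"
```

```text
t 7.92 [559.1 293.   25.6] F_tool [-0.87  0.51 -6.67] M_tool [ 0.249 -0.001 -0.032] op 0.599 g 85.27590751647949
```

Emit:
carry_out --targets '[{"dp": [0, 0, -10], "yaw": 0}, {"dp": [0, 0, -35], "yaw": 0}, {"dp": [0, 0, -70], "yaw": 0}, {"dp": [0, 0, -105], "yaw": 0}, {"dp": [0, 0, -130], "yaw": 0}, {"dp": [0, 0, -140], "yaw": 0}, {"dp": [0, 0, -140], "yaw": 0}, {"dp": [0, 0, -140], "yaw": 0}, {"dp": [0, 0, -140], "yaw": 0}]'

```text
clock: 9.05
eef_pos: [557.7, 292.3, 163.0]
tcp_rot: [-3.14, 0.001, 1.289]
contact_force: [0.4, -0.1, -5.7]
opening: 0.596
grasp_force: 84.3
```

```bash
python3 -c "
from h import *
st()"
```

```text
t 9.05 [557.7 292.3 163. ] F_tool [0.07 0.4  5.72] M_tool [-0.037  0.029 -0.042] op 0.596 g 84.34969782829285
```

Emit:
carry_out --targets '[{"dp": [40, 0, 0], "yaw": 0}, {"dp": [-20, 0, 0], "yaw": 0}, {"dp": [-40, 0, 0], "yaw": 0}, {"dp": [20, 0, 0], "yaw": 0}, {"dp": [40, 0, 0], "yaw": 0}, {"dp": [-20, 0, 0], "yaw": 0}, {"dp": [-40, 0, 0], "yaw": 0}, {"dp": [20, 0, 0], "yaw": 0}, {"dp": [50, 0, 0], "yaw": 0}, {"dp": [50, 0, 0], "yaw": 0}, {"dp": [50, 0, 0], "yaw": 0}, {"dp": [50, 0, 0], "yaw": 0}]'

```text
clock: 10.55
eef_pos: [571.9, 339.7, 164.1]
tcp_rot: [-3.141, 0.001, 1.288]
contact_force: [0.2, -0.1, -4.6]
opening: 0.595
grasp_force: 92.9
```

```bash
python3 -c "
from h import *
st()"
```

```text
t 10.55 [571.9 339.7 164.1] F_tool [-0.06  0.18  4.63] M_tool [ 0.032 -0.015 -0.032] op 0.595 g 92.88941502571106
```

Emit:
carry_out --targets '[{"dp": [-60, 0, 0], "yaw": 0}, {"dp": [-100, 0, 0], "yaw": 0}, {"dp": [-100, 0, 0], "yaw": 0}, {"dp": [-100, 0, 0], "yaw": 0}, {"dp": [-100, 0, 0], "yaw": 0}]'

```text
clock: 11.18
eef_pos: [544.9, 245.2, 164.5]
tcp_rot: [3.141, -0.001, 1.289]
contact_force: [-0.9, -0.1, -4.5]
opening: 0.596
grasp_force: 92.9
```

```bash
python3 -c "
from h import *
st()"
```

```text
t 11.18 [544.9 245.2 164.5] F_tool [-0.35 -0.87  4.53] M_tool [0.006 0.032 0.084] op 0.596 g 92.88892865180969
```

```bash
cat >> h.py <<'E'
def sample(n=8):
    M=[];F=[]
    for i in range(n):
        s=r.sense(); R=Ro.from_euler('xyz',s['tcp_rot']).inv()
        M.append(R.apply(s['wrist_torque'])); F.append(R.apply(s['contact_force'])); r.grab_frame("top")
    M=np.array(M);F=np.array(F); print("t",round(s['clock'],2),s['eef_pos'].round(1)); print("My",M[:,1].round(3),"mean M",M.mean(0).round(3),"sem",(M.std(0)/n**.5).round(3)); print("Fx",F[:,0].round(1),"F",F.mean(0).round(2))
E
python3 -c "
from h import *
sample()"
```

```text
t 11.53 [544.4 244.8 164.2]
My [0.032 0.067 0.064 0.004 0.013 0.004 0.029 0.028] mean M [0.006 0.03  0.018] sem [0.006 0.008 0.018]
Fx [-0.3 -0.1 -0.7  0.6 -0.   0.4 -0.4  0.7] F [ 0.   -0.14  4.66]
```

Emit:
carry_out --targets '[{"dp": [60, 0, 0], "yaw": 0}, {"dp": [100, 0, 0], "yaw": 0}]'

```text
clock: 11.82
eef_pos: [573.0, 342.5, 164.5]
tcp_rot: [3.141, -0.001, 1.288]
contact_force: [0.9, -0.1, -3.9]
opening: 0.599
grasp_force: 92.9
```

```bash
python3 -c "
from h import *
sample(12)"
```

```text
t 12.38 [572.3 340.  164.4]
My [ 0.034  0.295 -0.081 -0.067 -0.057 -0.061 -0.029 -0.035 -0.061 -0.053
 -0.056  0.022] mean M [-0.009 -0.012  0.011] sem [0.01  0.028 0.005]
Fx [ 0.2  5.  -0.8 -1.2 -0.4 -0.1  0.1 -0.2 -0.1 -1.   0.7  0.5] F [0.22 0.26 4.54]
```

Tin 1's moment flips by about 0.08 Nm with a 5 N knock, so it is the likely rattler. I'll put it back on its pad and test the others.

Emit:
carry_out --targets '[{"dp": [-15, 0, 0], "yaw": 0}, {"dp": [-40, 0, 0], "yaw": 0}, {"dp": [-50, 0, 10], "yaw": 0}, {"dp": [-50, 0, 40], "yaw": 0}, {"dp": [-50, 0, 80], "yaw": 0}, {"dp": [-50, 0, 112], "yaw": 0}, {"dp": [-50, 0, 130], "yaw": 0}, {"dp": [-50, 0, 135], "yaw": 0}, {"dp": [-50, 0, 138], "yaw": 0}, {"dp": [-50, 0, 139], "yaw": 0}, {"dp": [-50, 0, 139], "yaw": 0}]'

```text
clock: 13.8
eef_pos: [559.1, 293.0, 26.3]
tcp_rot: [3.14, -0.001, 1.289]
contact_force: [0.9, 0.2, -3.5]
opening: 0.595
grasp_force: 93.2
```

Emit:
carry_out --targets '[{"dp": [0, 0, 1], "yaw": 0}, {"dp": [0, 0, 1.5], "yaw": 0}, {"dp": [0, 0, 1.5], "yaw": 0}]'

```text
clock: 14.18
eef_pos: [559.2, 293.2, 26.0]
tcp_rot: [3.14, -0.001, 1.289]
contact_force: [-2.6, -0.5, 13.3]
opening: 0.596
grasp_force: 95.2
```

Emit:
carry_out --targets '[{"dp": [0, 0, 0], "yaw": 0}, {"dp": [0, 0, 0], "yaw": 0}, {"dp": [0, 0, 0], "yaw": 0}, {"dp": [0, 0, 0], "yaw": 0}, {"dp": [0, 0, -15], "yaw": 0}, {"dp": [0, 0, -45], "yaw": 0}, {"dp": [0, 0, -80], "yaw": 0}, {"dp": [-15, 0, -90], "yaw": 0}, {"dp": [-50, 0, -90], "yaw": 0}, {"dp": [-85, 0, -90], "yaw": 0}, {"dp": [-94, 0, -90], "yaw": 0}, {"dp": [-94, 0, -90], "yaw": 0}]' --fingers 1

```text
clock: 15.68
eef_pos: [532.1, 201.8, 113.8]
tcp_rot: [-3.142, -0.0, 1.287]
contact_force: [1.0, 0.5, -0.3]
opening: 1.0
grasp_force: 0.0
```

Run:
```python
from h import *
st(); go((533,202,23),73.9)
im=r.grab_frame("wrist"); cv2.imwrite("pics/w4.png",im[:,:,::-1])
```

```text
t 15.68 [532.1 201.8 113.8] F_tool [0.73 0.81 0.29] M_tool [ 0.041 -0.04  -0.062] op 1.0 g 0.0
t 15.68 pos [532.1 201.8 113.8] yaw 73.8 dp [ 0.4  0.8 90.8] turn -0.1
```

View pics/w4.png

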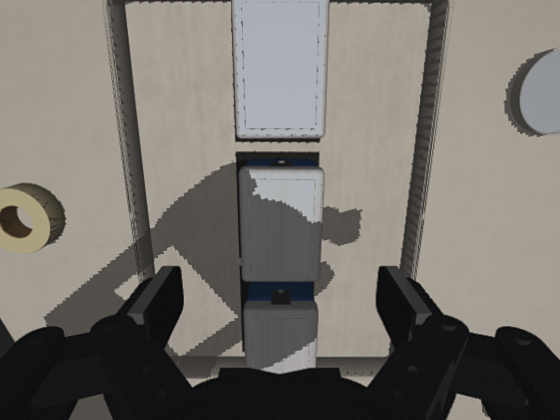

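The wrist view shows tin 1 back square on its pad (lid x 235–327, y 0–138). Tin 2's lid is centred at about (281,225), so I shift by +2 and +1.5 mm and grip it.

Emit:
carry_out --targets '[{"dp": [2, 1.5, 20], "yaw": 0}, {"dp": [2, 1.5, 50], "yaw": 0}, {"dp": [2, 1.5, 76], "yaw": 0}, {"dp": [2, 1.5, 90], "yaw": 0}, {"dp": [2, 1.5, 90], "yaw": 0}]'

```text
clock: 16.35
eef_pos: [533.8, 204.2, 23.0]
tcp_rot: [-3.14, 0.001, 1.289]
contact_force: [-0.0, -0.4, -0.1]
opening: 1.004
grasp_force: 0.0
```

Emit:
carry_out --targets '[{"dp": [0, 0, 0], "yaw": 0}, {"dp": [0, 0, 0], "yaw": 0}, {"dp": [0, 0, 0], "yaw": 0}, {"dp": [0, 0, 0], "yaw": 0}, {"dp": [0, 0, 0], "yaw": 0}, {"dp": [0, 0, 0], "yaw": 0}]' --fingers -1

```text
clock: 17.1
eef_pos: [534.9, 204.2, 25.0]
tcp_rot: [3.14, -0.001, 1.288]
contact_force: [-0.4, 0.5, 7.9]
opening: 0.597
grasp_force: 84.7
```

Emit:
carry_out --targets '[{"dp": [0, 0, -10], "yaw": 0}, {"dp": [0, 0, -35], "yaw": 0}, {"dp": [0, 0, -70], "yaw": 0}, {"dp": [0, 0, -105], "yaw": 0}, {"dp": [0, 0, -130], "yaw": 0}, {"dp": [0, 0, -140], "yaw": 0}, {"dp": [0, 0, -140], "yaw": 0}, {"dp": [0, 0, -140], "yaw": 0}]'

```text
clock: 18.1
eef_pos: [533.4, 203.5, 162.6]
tcp_rot: [-3.14, 0.001, 1.288]
contact_force: [0.8, 0.4, -4.6]
opening: 0.6
grasp_force: 84.4
```

Emit:
carry_out --targets '[{"dp": [40, 0, 0], "yaw": 0}, {"dp": [-20, 0, 0], "yaw": 0}, {"dp": [-40, 0, 0], "yaw": 0}, {"dp": [20, 0, 0], "yaw": 0}, {"dp": [40, 0, 0], "yaw": 0}, {"dp": [-20, 0, 0], "yaw": 0}, {"dp": [-40, 0, 0], "yaw": 0}, {"dp": [20, 0, 0], "yaw": 0}, {"dp": [50, 0, 0], "yaw": 0}, {"dp": [50, 0, 0], "yaw": 0}, {"dp": [-10, 0, 0], "yaw": 0}, {"dp": [-50, 0, 0], "yaw": 0}]'

```text
clock: 19.6
eef_pos: [518.4, 153.5, 162.9]
tcp_rot: [-3.14, 0.002, 1.289]
contact_force: [0.5, -1.0, -4.4]
opening: 0.597
grasp_force: 86.6
```

```bash
python3 -c "
from h import *
sample(12)"
```

```text
t 20.15 [520.3 156.3 163.7]
My [ 0.073 -0.361  0.032  0.023  0.054  0.022 -0.002  0.025  0.001 -0.005
 -0.018  0.06 ] mean M [-0.006 -0.008 -0.006] sem [0.018 0.032 0.008]
Fx [-0.8 -5.6  0.3 -0.4  0.6  1.2  1.   0.1 -0.4 -0.  -0.1 -0.5] F [-0.39 -0.1   4.3 ]
```

Emit:
carry_out --targets '[{"dp": [60, 0, 0], "yaw": 0}, {"dp": [100, 0, 0], "yaw": 0}]'

```text
clock: 20.45
eef_pos: [548.9, 253.9, 164.0]
tcp_rot: [3.141, -0.001, 1.289]
contact_force: [0.2, 0.5, -3.9]
opening: 0.598
grasp_force: 86.5
```

```bash
python3 -c "
from h import *
sample(12)"
```

```text
t 21.0 [548.1 251.1 163.9]
My [ 0.02   0.401 -0.006 -0.027 -0.015  0.007  0.009  0.009  0.016 -0.013
  0.001  0.006] mean M [-0.019  0.034  0.009] sem [0.017 0.032 0.005]
Fx [ 0.5  5.3 -0.3 -1.  -0.3  1.1 -1.  -0.3  0.3  0.2 -0.6 -0.7] F [0.27 0.08 4.17]
```

Tin 2 shows no moment flip (about 0.02 against 0.00), so it is quiet. I'll return it.

Emit:
carry_out --targets '[{"dp": [-15, 0, 0], "yaw": 0}, {"dp": [-40, 0, 0], "yaw": 0}, {"dp": [-50, 0, 10], "yaw": 0}, {"dp": [-50, 0, 40], "yaw": 0}, {"dp": [-50, 0, 80], "yaw": 0}, {"dp": [-50, 0, 112], "yaw": 0}, {"dp": [-50, 0, 130], "yaw": 0}, {"dp": [-50, 0, 135], "yaw": 0}, {"dp": [-50, 0, 138], "yaw": 0}, {"dp": [-50, 0, 139.5], "yaw": 0}, {"dp": [-50, 0, 140], "yaw": 0}, {"dp": [-50, 0, 140], "yaw": 0}]'

```text
clock: 22.55
eef_pos: [534.9, 204.1, 25.1]
tcp_rot: [3.14, -0.001, 1.289]
contact_force: [-0.4, -1.4, 6.3]
opening: 0.593
grasp_force: 87.8
```

Emit:
carry_out --targets '[{"dp": [0, 0, 0], "yaw": 0}, {"dp": [0, 0, 0], "yaw": 0}, {"dp": [0, 0, 0], "yaw": 0}, {"dp": [0, 0, 0], "yaw": 0}, {"dp": [0, 0, -15], "yaw": 0}, {"dp": [0, 0, -45], "yaw": 0}, {"dp": [0, 0, -80], "yaw": 0}, {"dp": [-15, 0, -90], "yaw": 0}, {"dp": [-50, 0, -90], "yaw": 0}, {"dp": [-85, 0, -90], "yaw": 0}, {"dp": [-94, 0, -90], "yaw": 0}, {"dp": [-94, 0, -90], "yaw": 0}]' --fingers 1

```text
clock: 24.05
eef_pos: [507.9, 113.1, 113.8]
tcp_rot: [-3.142, -0.0, 1.287]
contact_force: [0.6, -0.2, -0.2]
opening: 1.005
grasp_force: 0.0
```

Run:
```python
from h import *
st(); go((507,111.5,23),73.9)
im=r.grab_frame("wrist"); cv2.imwrite("pics/w5.png",im[:,:,::-1])
```

```text
t 24.05 [507.9 113.1 113.8] F_tool [-0.06  0.68  0.2 ] M_tool [0.019 0.01  0.052] op 1.005 g 0.0
t 24.05 pos [507.9 113.1 113.8] yaw 73.7 dp [-1.8 -0.4 90.8] turn -0.2
```

View pics/w5.png

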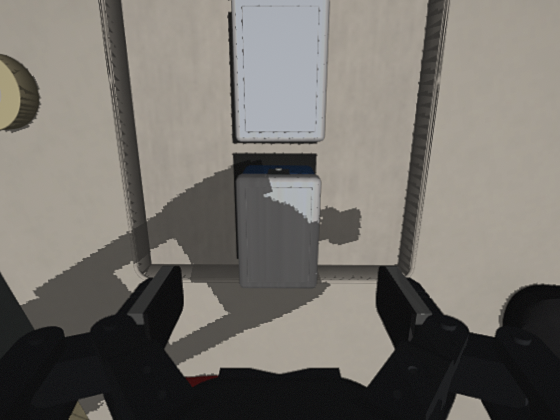

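The wrist view shows tin 2 standing square (lid x 232–328, bottom edge y 142). Tin 3's lid is at x 237–321, y 175–288, centred at (279,231), so I shift by −1.5 mm along the row and repeat.

Emit:
carry_out --targets '[{"dp": [-1.5, 0, 20], "yaw": 0}, {"dp": [-1.5, 0, 50], "yaw": 0}, {"dp": [-1.5, 0, 76], "yaw": 0}, {"dp": [-1.5, 0, 90], "yaw": 0}, {"dp": [-1.5, 0, 90], "yaw": 0}]'

```text
clock: 24.72
eef_pos: [507.2, 112.5, 23.0]
tcp_rot: [-3.14, 0.001, 1.289]
contact_force: [0.2, -0.2, 1.2]
opening: 1.0
grasp_force: 0.0
```

Emit:
carry_out --targets '[{"dp": [0, 0, 0], "yaw": 0}, {"dp": [0, 0, 0], "yaw": 0}, {"dp": [0, 0, 0], "yaw": 0}, {"dp": [0, 0, 0], "yaw": 0}, {"dp": [0, 0, 0], "yaw": 0}, {"dp": [0, 0, 0], "yaw": 0}]' --fingers -1

```text
clock: 25.48
eef_pos: [508.2, 112.3, 24.9]
tcp_rot: [3.14, -0.001, 1.288]
contact_force: [0.3, 0.9, 6.0]
opening: 0.602
grasp_force: 84.3
```

Emit:
carry_out --targets '[{"dp": [0, 0, -10], "yaw": 0}, {"dp": [0, 0, -35], "yaw": 0}, {"dp": [0, 0, -70], "yaw": 0}, {"dp": [0, 0, -105], "yaw": 0}, {"dp": [0, 0, -130], "yaw": 0}, {"dp": [0, 0, -140], "yaw": 0}, {"dp": [0, 0, -140], "yaw": 0}, {"dp": [0, 0, -140], "yaw": 0}]'

```text
clock: 26.48
eef_pos: [506.8, 111.9, 162.8]
tcp_rot: [-3.14, 0.001, 1.288]
contact_force: [0.1, -0.3, -4.0]
opening: 0.596
grasp_force: 84.5
```

Emit:
carry_out --targets '[{"dp": [40, 0, 0], "yaw": 0}, {"dp": [-20, 0, 0], "yaw": 0}, {"dp": [-40, 0, 0], "yaw": 0}, {"dp": [20, 0, 0], "yaw": 0}, {"dp": [40, 0, 0], "yaw": 0}, {"dp": [-20, 0, 0], "yaw": 0}, {"dp": [-40, 0, 0], "yaw": 0}, {"dp": [20, 0, 0], "yaw": 0}, {"dp": [50, 0, 0], "yaw": 0}, {"dp": [50, 0, 0], "yaw": 0}, {"dp": [-10, 0, 0], "yaw": 0}, {"dp": [-50, 0, 0], "yaw": 0}]'

```text
clock: 27.98
eef_pos: [491.9, 62.1, 163.0]
tcp_rot: [-3.14, 0.001, 1.289]
contact_force: [0.5, 0.1, -4.7]
opening: 0.598
grasp_force: 86.1
```

```bash
python3 -c "
from h import *
sample(12)"
```

```text
t 28.52 [493.8  64.6 163.7]
My [-0.032 -0.367  0.057  0.075  0.045  0.02   0.007 -0.018  0.049 -0.03
 -0.065 -0.   ] mean M [-0.002 -0.021  0.004] sem [0.017 0.032 0.008]
Fx [ 0.2 -5.2  0.7  0.4  0.6 -0.1 -0.6  0.4  0.  -1.1 -0.2  0.5] F [-0.36 -0.09  4.38]
```

Emit:
carry_out --targets '[{"dp": [60, 0, 0], "yaw": 0}, {"dp": [100, 0, 0], "yaw": 0}]'

```text
clock: 28.82
eef_pos: [522.3, 162.0, 164.0]
tcp_rot: [3.141, -0.001, 1.288]
contact_force: [0.6, -1.2, -4.4]
opening: 0.597
grasp_force: 86.1
```

```bash
python3 -c "
from h import *
sample(12)"
```

```text
t 29.38 [521.4 159.5 163.9]
My [ 0.013  0.48  -0.043 -0.036 -0.007 -0.045  0.072  0.022 -0.019 -0.004
 -0.099  0.071] mean M [-0.018  0.034 -0.005] sem [0.015 0.041 0.008]
Fx [-1.   6.4 -0.4 -0.9 -1.2 -0.3 -0.5  0.3  0.4  0.3 -1.1 -0.5] F [0.12 0.15 4.39]
```

Tin 3 shows no flip either (0.014 against −0.009). I'll return it, fetch tin 1 and confirm.

Emit:
carry_out --targets '[{"dp": [-15, 0, 0], "yaw": 0}, {"dp": [-40, 0, 0], "yaw": 0}, {"dp": [-50, 0, 10], "yaw": 0}, {"dp": [-50, 0, 40], "yaw": 0}, {"dp": [-50, 0, 80], "yaw": 0}, {"dp": [-50, 0, 112], "yaw": 0}, {"dp": [-50, 0, 130], "yaw": 0}, {"dp": [-50, 0, 135], "yaw": 0}, {"dp": [-50, 0, 138], "yaw": 0}, {"dp": [-50, 0, 139.5], "yaw": 0}, {"dp": [-50, 0, 140], "yaw": 0}, {"dp": [-50, 0, 140], "yaw": 0}]'

```text
clock: 30.92
eef_pos: [508.1, 112.1, 24.9]
tcp_rot: [3.14, -0.001, 1.289]
contact_force: [-1.8, -1.6, 5.8]
opening: 0.602
grasp_force: 87.3
```

Emit:
carry_out --targets '[{"dp": [0, 0, 0], "yaw": 0}, {"dp": [0, 0, 0], "yaw": 0}, {"dp": [0, 0, 0], "yaw": 0}, {"dp": [0, 0, 0], "yaw": 0}, {"dp": [0, 0, -15], "yaw": 0}, {"dp": [0, 0, -45], "yaw": 0}, {"dp": [0, 0, -80], "yaw": 0}, {"dp": [20, 0, -90], "yaw": 0}, {"dp": [65, 0, -90], "yaw": 0}, {"dp": [110, 0, -90], "yaw": 0}, {"dp": [155, 0, -90], "yaw": 0}, {"dp": [180, 0, -90], "yaw": 0}]' --fingers 1

```text
clock: 32.42
eef_pos: [558.0, 288.1, 113.6]
tcp_rot: [3.141, -0.001, 1.29]
contact_force: [0.2, 0.2, -0.5]
opening: 0.998
grasp_force: 0.0
```

Run:
```python
from h import *
go((558.8,292.7,23),73.9)
```

```text
t 32.42 pos [558.  288.1 113.6] yaw 73.9 dp [ 4.6 -0.5 90.6] turn 0.0
```

Emit:
carry_out --targets '[{"dp": [7.5, -1.5, 10], "yaw": 0}, {"dp": [7.5, -1.5, 45], "yaw": 0}, {"dp": [7.5, -1.5, 75], "yaw": 0}, {"dp": [7.5, -1.5, 90], "yaw": 0}, {"dp": [7.5, -1.5, 90], "yaw": 0}]'

```text
clock: 33.05
eef_pos: [557.4, 291.8, 22.6]
tcp_rot: [-3.14, 0.002, 1.288]
contact_force: [0.7, -0.5, 0.1]
opening: 1.0
grasp_force: 0.0
```

Emit:
carry_out --targets '[{"dp": [0, 0, 0], "yaw": 0}, {"dp": [0, 0, 0], "yaw": 0}, {"dp": [0, 0, 0], "yaw": 0}, {"dp": [0, 0, 0], "yaw": 0}, {"dp": [0, 0, 0], "yaw": 0}, {"dp": [0, 0, 0], "yaw": 0}]' --fingers -1

```text
clock: 33.8
eef_pos: [559.3, 293.0, 25.3]
tcp_rot: [3.14, -0.002, 1.288]
contact_force: [-1.3, 0.5, 6.8]
opening: 0.597
grasp_force: 85.1
```

Emit:
carry_out --targets '[{"dp": [0, 0, -10], "yaw": 0}, {"dp": [0, 0, -35], "yaw": 0}, {"dp": [0, 0, -70], "yaw": 0}, {"dp": [0, 0, -105], "yaw": 0}, {"dp": [0, 0, -140], "yaw": 0}, {"dp": [0, 0, -175], "yaw": 0}, {"dp": [0, 0, -190], "yaw": 0}, {"dp": [0, 0, -190], "yaw": 0}, {"dp": [40, 0, -190], "yaw": 0}, {"dp": [50, 0, -190], "yaw": 0}, {"dp": [-10, 0, -190], "yaw": 0}, {"dp": [-50, 0, -190], "yaw": 0}]'

```text
clock: 35.3
eef_pos: [542.4, 242.4, 211.5]
tcp_rot: [-3.139, 0.003, 1.29]
contact_force: [0.6, 0.1, -4.9]
opening: 0.596
grasp_force: 91.2
```

```bash
python3 -c "
from h import *
sample(12)"
```

```text
t 35.85 [544.4 245.1 213.5]
My [-0.006 -0.36   0.059  0.11   0.096  0.08   0.071  0.046 -0.01   0.009
  0.035  0.033] mean M [-0.001  0.014 -0.011] sem [0.011 0.034 0.01 ]
Fx [ 0.3 -5.3  0.5  0.7  0.6  0.1  0.5  0.5 -0.1 -0.3 -0.3 -0.5] F [-0.28 -0.03  4.8 ]
```

Emit:
carry_out --targets '[{"dp": [60, 0, 0], "yaw": 0}, {"dp": [100, 0, 0], "yaw": 0}]'

```text
clock: 36.15
eef_pos: [572.9, 342.6, 213.9]
tcp_rot: [3.141, -0.001, 1.289]
contact_force: [0.3, 0.3, -5.0]
opening: 0.592
grasp_force: 91.2
```

```bash
python3 -c "
from h import *
sample(12)
go((706,152,275),73.9)"
```

```text
t 36.7 [572.3 340.  214. ]
My [ 0.04   0.309 -0.114 -0.137 -0.09  -0.064 -0.081 -0.037 -0.021 -0.009
  0.013 -0.041] mean M [-0.004 -0.019 -0.004] sem [0.008 0.032 0.01 ]
Fx [ 0.4  5.7 -0.4 -1.  -0.4 -1.4 -1.5 -0.8 -0.1 -0.9 -0.8 -0.1] F [-0.11  0.32  4.53]
t 36.75 pos [572.3 340.1 214. ] yaw 73.8 dp [-143.3  180.8  -61. ] turn -0.1
```

Confirmed again (+0.05 against −0.06, about 0.11 Nm swing), so tin 1 rattles. I'll carry it beyond the far rim, high and upright.

Emit:
carry_out --targets '[{"dp": [-8, 10, -10], "yaw": 0}, {"dp": [-25, 32, -25], "yaw": 0}, {"dp": [-45, 57, -40], "yaw": 0}, {"dp": [-65, 82, -52], "yaw": 0}, {"dp": [-85, 107, -60], "yaw": 0}, {"dp": [-105, 132, -62], "yaw": 0}, {"dp": [-122, 154, -62], "yaw": 0}, {"dp": [-135, 170, -62], "yaw": 0}, {"dp": [-142, 178, -62], "yaw": 0}, {"dp": [-143, 180, -62], "yaw": 0}, {"dp": [-143, 180, -62], "yaw": 0}, {"dp": [-143, 180, -62], "yaw": 0}]'

```text
clock: 38.25
eef_pos: [704.9, 154.0, 275.8]
tcp_rot: [-3.141, -0.0, 1.289]
contact_force: [-0.6, -1.1, -4.3]
opening: 0.6
grasp_force: 91.3
```

Emit:
carry_out --targets '[{"dp": [0, 0, 0], "yaw": 0}, {"dp": [0, 0, 0], "yaw": 0}, {"dp": [0, 0, 0], "yaw": 0}, {"dp": [0, 0, 0], "yaw": 0}, {"dp": [0, 0, 0], "yaw": 0}, {"dp": [0, 0, 0], "yaw": 0}, {"dp": [0, 0, 0], "yaw": 0}, {"dp": [0, 0, 0], "yaw": 0}]'

```text
clock: 39.25
eef_pos: [705.3, 153.1, 275.8]
tcp_rot: [3.142, 0.0, 1.289]
contact_force: [-0.1, 0.1, -4.7]
opening: 0.594
grasp_force: 91.3
```

```bash
python3 -c "
from h import *
st(); print(r.sense()['tcp_rot'],abs(r.sense()['qvel']).max())
a=r.grab_frame('scene'); cv2.imwrite('pics/s6.png',a[:,:,::-1])"
```

```text
t 39.25 [705.3 153.1 275.8] F_tool [ 0.08 -0.17  4.68] M_tool [ 0.053  0.051 -0.007] op 0.594 g 91.26060962677002
[3.14158266e+00 1.46799120e-05 1.28850015e+00] 0.0010385430155284657
```

View pics/s6.png

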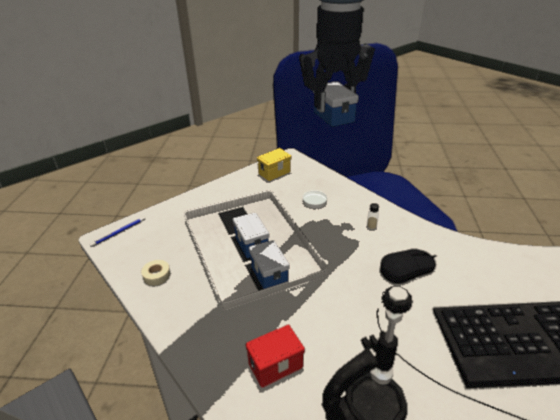

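The picture shows tin 1 held upright at (340,105), beyond the far rim. Both quiet tins stand on their pads at (251,232) and (270,265), and the tape lies flat on the desk at (155,272). The dish, vial and mouse are where they were.

```bash
python3 -c "
from rig import r
print(r.sign_off())"
```

```text
the job is handed in; nothing more can be done
None
```

I handed the job in at about 39 s, still holding the left tin (the one that rattles) upright about 25 cm above the desk beyond the far rim; the two quiet tins are back on their pads, the tape lies flat on the bare desk, and the vial, dish and mouse were not touched.

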